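# Close the rice-cake mould and hold it for packing

### The arm

A 7-joint arm with a two-finger parallel gripper is mounted at the origin on the work surface. World frame = base frame: x ahead of the robot, y to its left, z up, the work surface at z = 0. Lengths are in m, angles in rad, forces in N, time in s.
With the tool pointing down it reaches from about 0.4 to 0.925 m from the base axis. Payload 4.1 kg.
Tool frame: the origin (TCP) lies at the very end of the fingers, on their centre line; the grasp point (between the pads) lies 19 mm behind it (env.pinch_z is the distance from the TCP to the grasp point, in m); z points along the fingers, y is the line along which they close (so a half turn about z gives the same grasp; the last joint's range is limited). The gripper opens to 85 mm and grips with 20 to 120 N. Pads are 22 mm wide; open, the fingers measure 114 mm over their backs; the gripper's body (76 mm by 85 mm) begins 54 mm behind the grasp point. The pads swing forward as they close: fully open they stand 13 mm farther back than shut.
Start: joints at [1.021, 0.398, 0.045, 1.537, -0.019, 1.207, -0.051], TCP at [0.283, -0.585, 0.231] pointing down, gripper open.
Joint ranges: [-2.82, 2.82], [-0.49, 2.23], [-1.37, 1.46], [0, 2.46], [-1.36, 4.5], [0.23, 2], [-2.94, 2.94]. Speed limits (rad/s): [2.57, 2.57, 3.14, 3.14, 3.14, 3.14, 3.14].

### API

Orientations are given as a unit quaternion [w, x, y, z].
In Python, from plant import env, imaging gives the robot as it stands. The module is installed in compiled form; this text tells all that it offers.
- The arm moves only by the tool servo_tool, never from a script. Its argument "rows" is one flat list of numbers, 5 for each row, row after row: the shift along the tool's x, y, z in m, then the turn about the tool's z in degrees, then the opening, from 0 (shut) to 1 (fully open). A call has 1 to 12 rows; each row shifts and turns the commanded pose from where the row before left it, along the tool's axes as they then stand; what a row does not reach is not made up. A row lasts 1/8 s, in which the tool goes at most 62.5 mm and 10.7 degrees, less where a joint would pass 70% of its speed; a pose out of reach is approached as far as the arm can. A call is refused whole if a number of a shift passes 0.0625 or a number of a turn 10.7, either way. A call with a gripper value outside its range is refused whole. The fingers move at their own pace and stop on an object; the grip force is fixed at half the most. Time passes only in rows, so rows that do not move let the fingers close. It gives the time, the measured TCP pose, the force, the opening and the grip force at its end, in the units of the state.
- env.sense(): the state, without advancing time (a new reading comes with each control period).
- imaging.snapshot(name): name is "scene" or "top" or "wrist"; returns a dict with "img" (480x640x3 uint8, red, green, blue), "depth" (480x640 float32, m along the optical axis (not along the pixel's ray), 0 where there is no reading), "fx", "fy", "cx", "cy" (pixels), "cam_to_world" (4x4, takes a point from camera to world coordinates). Camera axes: x right, y up, looking along -z (the intrinsics and any distortion apply to the point x, -y, -z); pixel columns grow to the right and rows downward; lengths in m; the calibration is good to about 2 mm. A picture is of the moment at which its call begins.
- env.sign_off(): hands the job in; it is judged then, once.
Trained networks look in a picture, given as the dict that the camera call returned (one of the last four; its "shot" number tells which), for a name from the list of things; names that differ only in an ending like _2 or _b are one class to them, and where a whole thing is asked for, a point or a joint stands for the part that bears it (a point fixed in the world has none). Each returns a list of dicts, best first, with "conf" (0 to 1); they miss things now and then, are a little off and sometimes report something else, mostly with a low value. They report only what shows in the picture. A call takes as long as a camera call. They do not tell look-alikes from the thing itself.
- imaging.regions_of(picture, name): "region" (480x640 bool, what is visible of it).
- imaging.spot_point(picture, name): "xyz" ([x, y, z] in m, in the coordinates of the camera as it stood for that picture, good to about 4 mm: a listed point, or the origin of a listed thing).
The state is a dict: "t": time; "joint_pos": joint angles; "qd": joint speeds; "joint_torque": joint torques, N m; "eef_pos": TCP position; "tcp_rot": TCP orientation; "wrist_force": force on the tool from outside, world axes, zero at the start; "torque": the same for the moment, N m; "opening": opening from 0.0 (shut) to 1.0 (fully open); "grasp_force": force on a finger pad.
Only numpy, scipy, OpenCV 4.12 (cv2) and the standard library are available. Lean on these libraries where they do the work, as an engineer would, in place of code of your own. Each camera call takes 0.05 s, during which the arm holds its last target. There are 200 camera calls.

### The job

I am about to pack rice cakes for the grill. The lower half of the wooden mould has tipped onto its long edge on the cutting board: first turn it right way up, flat on the board with its two pegs pointing up, then set the frame fully home on both pegs and press it down firmly. Finish while still holding the frame pressed down on the lower half, so that I can pack through its openings; leave everything else on the table where it stands.

Things in the scene. Friction and masses are not known exactly. Their poses are not given: they have to be found in the camera images.
- board: cutting board of pale wood, fixed to the table (its place and yaw differ each time), 200 mm along its x, 260 mm along its y, 20 mm thick; origin at the centre of its underside, z up; its top face is 20 mm above the table
- base: lower half of the mould, loose brown block, 60 (its x) x 190 (y) x 28 mm (z), 0.22 kg; origin: centre of its plain underside; z points out of the pegged face. Two 42 mm cups in that face at y = +-48 mm; plain between (|y| < 27). Starts standing on a long edge on the board, 60 mm high, z level and within 1 rad of world +x; tipped over 25 degrees onto its underside it falls flat, pegs up
- peg_a (a point): centre of the tip of one pale peg of the lower half, at its y = +83 mm, z = 42 mm; pegs are 9 mm in diameter and stand 14 mm out of the face, the last 5 mm tapering to 4.4 mm
- peg_b (a point): the same for the other peg, at y = -83 mm, z = 42 mm
- frame: upper half, loose brown plate 60 (x) x 190 (y) x 20 mm thick, 0.17 kg; origin: centre of its underside, z up. Starts flat on the table, right way up. 10.6 mm peg holes right through at y = +-83 mm, 43.6 mm packing openings at y = +-48 mm. Fully home, its origin lies 28 mm above the base's, same axis, lengths parallel (either way round fits)
- grip (a point): centre of the frame's pale grip block, glued on the middle of its top: 24 mm wide (frame's x, the way to grip it), 46 mm long (y), 28 mm high, from z = 20 to 48 mm of the frame; this point is at z = 34 mm
- soy: bystander: dark soy bottle with red cap, 54 mm diameter, 125 mm high, origin at the centre of its foot
- shaker: bystander: red chilli shaker, 42 mm diameter, 90 mm high, origin at the centre of its foot
- cup_a: bystander: white tea cup, 72 mm diameter, 85 mm high, origin at the centre of its foot
- cup_b: bystander: a second cup like cup_a
- dish: bystander: blue dish with pickles, 120 mm diameter, 18 mm high, origin at the centre of its foot
- paddle: bystander: flat wooden rice paddle, 220 mm long (its x), 56 mm wide, 8 mm thick, lying on the table; origin on its underside, near the middle
- tongs: bystander: steel grill tongs, 220 mm long (its x), 90 mm wide, 10 mm thick, lying on the table; origin on the underside, near the middle
Mind the look-alikes: they are no part of the job. What is shaped like the base but green or pink is not meant.

How it is judged:
By the outcome, as a careful person would: the job done as asked, in the order asked, and still so for the second after the job is handed in, while the arm keeps its last pose, push and grip.
It also fails if it takes over 61 s, if anything falls off the work surface, if the arm or the gripper's body presses on something with over 40 N, if the wrist force passes 120 N, or if a joint passes its speed limit or range.

## Working session

There is one attempt and no reset: what is moved stays moved. The work goes in short steps, Python scripts to look and compute and a tool call to move; the robot and the scene stay as the last step left them, time stands still between calls to the robot, and variables do not carry over. Pictures are saved under pics/ and viewed, at most 10 in all, crops included, and the job is handed in when it is done.

Besides the shell and the picture viewer there is one more tool, called after "Request:" in YAML: its name, and indented under it one key for each argument. servo_tool: Moves the arm, as the interface text tells. Its arguments: {"type":"object","properties":{"rows":{"type":"array","items":{"type":"number"}}},"required":["rows"]}

```bash
mkdir -p pics
cat > h.py <<'E'
import numpy as np, cv2
from plant import env, imaging
from scipy.spatial.transform import Rotation as R
def w(p,x):
    M=np.array(p["cam_to_world"]); return M[:3,:3]@np.array(x)+M[:3,3]
def cloud(p,mask):
    v,u=np.nonzero(mask&(p["depth"]>0)); d=p["depth"][v,u]
    c=np.stack([(u-p["cx"])/p["fx"]*d,-(v-p["cy"])/p["fy"]*d,-d],1)
    M=np.array(p["cam_to_world"]); return c@M[:3,:3].T+M[:3,3]
def save(p,n): cv2.imwrite("pics/"+n+".png",p["img"][:,:,::-1])
E
python3 - <<'E'
from h import *
np.set_printoptions(precision=4,suppress=True)
s=env.sense();print(s["t"],s["eef_pos"],s["tcp_rot"],s["opening"],env.pinch_z,s["wrist_force"])
a=imaging.snapshot("top");b=imaging.snapshot("scene")
save(a,"top0");save(b,"scene0")
for p,nm in((a,"top"),(b,"scene")):
  for n in["board","base","peg_a","frame","grip","soy","shaker","cup_a","dish","paddle","tongs"]:
    print(nm,n,[(w(p,q["xyz"]).round(3).tolist(),round(q["conf"],2)) for q in imaging.spot_point(p,n)])
E
```

```text
0.0 [ 0.2829 -0.5845  0.2302] [-0.001   0.9747  0.2236 -0.0003] 1.000028431598507 0.0187 [-0.0214  1.1508  0.352 ]
top board [([0.571, -0.172, -0.001], 0.96), ([0.755, -0.182, -0.003], 0.43), ([0.554, 0.196, -0.002], 0.2)]
top base [([0.57, -0.16, 0.045], 0.98), ([0.407, 0.079, 0.029], 0.78), ([0.323, -0.14, 0.029], 0.71)]
top peg_a [([0.578, -0.065, 0.054], 0.9), ([0.237, -0.163, 0.03], 0.88), ([0.365, -0.06, 0.032], 0.68), ([0.406, 0.168, 0.027], 0.67), ([0.647, -0.226, 0.055], 0.65)]
top frame [([0.557, 0.199, -0.004], 0.85)]
top grip [([0.559, 0.198, 0.039], 0.66), ([0.578, -0.067, 0.053], 0.27)]
top soy [([0.801, -0.119, -0.002], 0.73)]
top shaker []
top cup_a [([0.607, -0.466, 0.0], 0.82), ([0.528, -0.467, -0.002], 0.82)]
top dish [([0.584, 0.441, 0.004], 0.84), ([0.346, -0.458, 0.002], 0.64)]
top paddle [([0.345, -0.457, 0.0], 0.92)]
top tongs [([0.375, 0.463, -0.004], 0.91)]
scene board [([0.576, -0.174, -0.003], 0.61)]
scene base [([0.575, -0.158, 0.049], 0.79), ([0.335, -0.141, 0.031], 0.79), ([0.414, 0.083, 0.029], 0.63)]
scene peg_a [([0.408, 0.18, 0.033], 0.92), ([0.244, -0.163, 0.03], 0.89), ([0.582, -0.066, 0.047], 0.86), ([0.371, -0.054, 0.029], 0.72), ([0.33, 0.03, 0.032], 0.62), ([0.643, -0.218, 0.054], 0.6)]
scene frame [([0.562, 0.203, 0.004], 0.63), ([0.648, -0.22, 0.053], 0.42)]
scene grip [([0.56, 0.2, 0.034], 0.73)]
scene soy [([0.806, -0.115, -0.0], 0.63)]
scene shaker [([0.765, -0.178, 0.002], 0.74), ([0.583, 0.442, -0.001], 0.26)]
scene cup_a [([0.531, -0.466, 0.004], 0.77), ([0.608, -0.467, 0.001], 0.73)]
scene dish [([0.584, 0.444, 0.0], 0.73)]
scene paddle [([0.357, -0.453, 0.002], 0.92)]
scene tongs [([0.378, 0.468, 0.0], 0.7)]
```

View pics/top0.png

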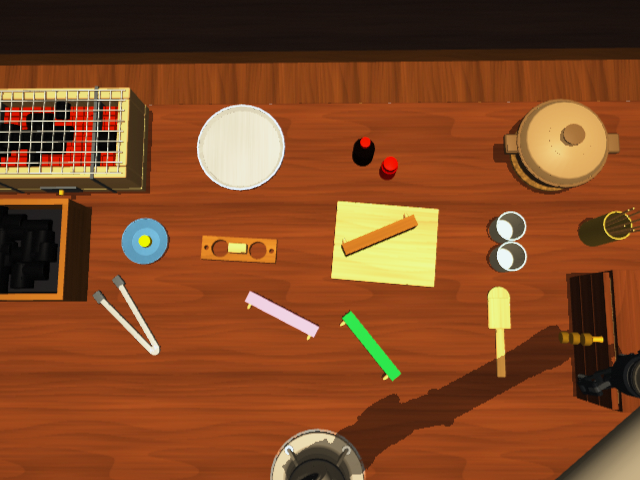

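View pics/scene0.png

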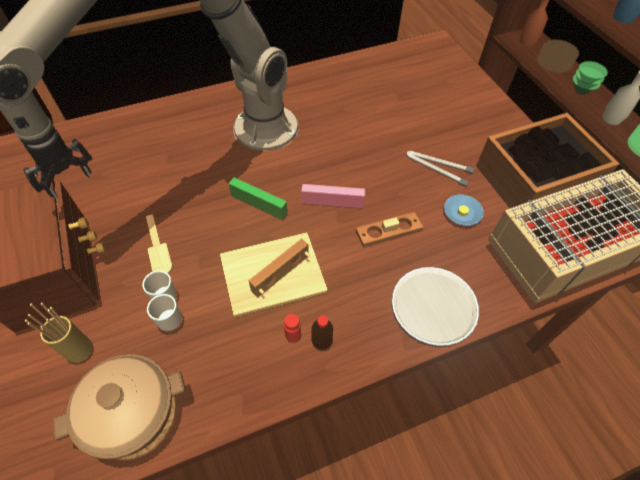

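Run:
```python
from h import *
np.set_printoptions(precision=4,suppress=True)
for nm in("top","scene"):
  p=imaging.snapshot(nm)
  for n,zr in(("base",(.07,.09)),("frame",(.012,.028)),("grip",(.042,.055)),("board",(.012,.028)),("soy",(.1,.14)),("shaker",(.06,.1))):
    for q in imaging.regions_of(p,n)[:3]:
      c=cloud(p,q["region"]); c=c[(c[:,2]>zr[0])&(c[:,2]<zr[1])]
      if len(c)<20: continue
      r=cv2.minAreaRect((c[:,:2]*1000).astype(np.float32))
      print(nm,n,round(q["conf"],2),len(c),np.median(c[:,2]).round(4),np.round(r[0],1),np.round(r[1],1),round(r[2],1), "corners",cv2.boxPoints(r).round(0).tolist())
```

```text
top base 0.61 903 0.0797 [ 583.8 -153.1] [ 28.7 190.2] 22.5 corners [[534.0, -71.0], [607.0, -246.0], [633.0, -235.0], [561.0, -60.0]]
top frame 0.77 1125 0.0197 [556.4 199.1] [190.2  60.6] 86.6 corners [[521.0, 106.0], [581.0, 102.0], [592.0, 292.0], [532.0, 296.0]]
top grip 0.7 173 0.0468 [556.5 199. ] [45.9 24.1] 85.1 corners [[543.0, 177.0], [567.0, 175.0], [570.0, 221.0], [547.0, 223.0]]
top board 0.97 6741 0.0198 [ 569.6 -172.1] [260.1 200.7] 85.0 corners [[458.0, -293.0], [658.0, -310.0], [681.0, -51.0], [481.0, -34.0]]
top soy 0.94 100 0.1234 [ 800.7 -117.4] [23.2 24.4] 27.6 corners [[785.0, -112.0], [796.0, -134.0], [817.0, -123.0], [805.0, -101.0]]
top shaker 0.6 216 0.087 [ 756.5 -178.8] [39.2 34.7] 44.5 corners [[730.0, -180.0], [755.0, -205.0], [783.0, -177.0], [758.0, -153.0]]
scene base 0.95 764 0.0801 [ 588.4 -150.9] [ 32.4 191.7] 21.3 corners [[539.0, -67.0], [608.0, -246.0], [638.0, -234.0], [569.0, -56.0]]
scene frame 0.98 744 0.0201 [561.4 200.9] [192.2  65. ] 86.3 corners [[523.0, 107.0], [588.0, 103.0], [600.0, 295.0], [535.0, 299.0]]
scene grip 0.63 117 0.048 [560.7 199.3] [48.3 26.6] 83.9 corners [[545.0, 177.0], [571.0, 174.0], [576.0, 222.0], [550.0, 225.0]]
scene grip 0.47 153 0.0488 [ 603.3 -146.3] [ 36.1 191.1] 17.2 corners [[558.0, -60.0], [614.0, -243.0], [649.0, -232.0], [592.0, -50.0]]
scene board 0.65 4583 0.0206 [ 573.7 -169.7] [260.2 205.1] 84.9 corners [[460.0, -290.0], [664.0, -308.0], [687.0, -49.0], [483.0, -31.0]]
scene board 0.51 68 0.0244 [ 597.8 -148.5] [ 11.4 171.3] 22.1 corners [[560.0, -71.0], [625.0, -230.0], [635.0, -226.0], [571.0, -67.0]]
scene soy 0.69 122 0.1242 [ 806.2 -116.7] [25.4 24.2] 37.1 corners [[789.0, -115.0], [803.0, -134.0], [824.0, -119.0], [809.0, -99.0]]
scene shaker 0.84 243 0.0874 [ 765.2 -181. ] [37.5 37.1] 69.6 corners [[741.0, -192.0], [776.0, -205.0], [789.0, -170.0], [754.0, -157.0]]
```

The top view (up is +x, left is +y) shows the brown base on its edge on the board around px (380,235), pegs towards +x. The brown frame with its pale grip is at (238,248), and the pink (282,314) and green (371,346) look-alikes lie clear. The scene view shows the same layout: base at (280,265), frame at (390,228).

Plan: straddle and grip the base's edge, shift it about 25 mm towards +x so it lands centrally, then tip it over with closed fingers.

Request:
servo_tool:
  rows: [0.0385,-0.0215,0,0,1,0.0385,-0.0215,0,0,1,0.0385,-0.0215,0,0,1,0.0385,-0.0215,0,0,1,0.0385,-0.0215,0,0,1,0.0385,-0.0215,0,0,1,0.0385,-0.0215,0,0,1,0.0385,-0.0215,0,0,1,0.0385,-0.0215,0,0,1,0.0385,-0.0215,0,0,1,0.0385,-0.0215,0,0,1,0.0385,-0.0215,0,0,1]

```text
t: 3.4
eef_pos: [0.5874, -0.1505, 0.2315]
tcp_rot: [0.0, 0.975, 0.223, 0.0]
wrist_force: [0.3, -0.4, -1.2]
opening: 1.0
grasp_force: 0.0
```

Request:
servo_tool:
  rows: [0,0,0,-8.7,1,0,0,0,-8.7,1,0,0,0,-8.7,1,0,0,0,-8.7,1,0,0,0,-8.7,1,0,0,0,-8.7,1,0,0,0,-8.7,1,0,0,0,-8.7,1,0,0,0,-8.7,1,0,0,0,-8.7,1,0,0,0,0,1]

```text
t: 4.78
eef_pos: [0.5866, -0.1517, 0.2313]
tcp_rot: [0.0, 0.554, 0.833, 0.0]
wrist_force: [0.4, -0.0, 0.0]
opening: 1.001
grasp_force: 0.0
```

```bash
cat >> h.py <<'E'
def rect(p,n,zr,k=0,near=None,rad=.12):
    for q in imaging.regions_of(p,n):
        c=cloud(p,q["region"]); c=c[(c[:,2]>zr[0])&(c[:,2]<zr[1])]
        if len(c)<20: continue
        r=cv2.minAreaRect((c[:,:2]*1000).astype(np.float32))
        if near is not None and np.hypot(*(np.array(r[0])/1000-near))>rad: continue
        return np.array(r[0])/1000,np.array(r[1]),r[2],np.median(c[:,2]),len(c)
def delta(tgt,yaw=None):
    "world target of TCP, desired world yaw of tool y (deg, mod 180) -> shift in tool axes, tool turn"
    s=env.sense(); q=np.array(s["tcp_rot"]); M=R.from_quat(q[[1,2,3,0]]).as_matrix()
    d=M.T@(np.array(tgt)-s["eef_pos"]); cur=np.degrees(np.arctan2(M[1,1],M[0,1]))
    t=None if yaw is None else -((yaw-cur+90)%180-90)
    print("pos",np.round(s["eef_pos"],4),"yaw_y",round(cur,2),"-> shift",np.round(d,4),"turn",t,"F",np.round(s["wrist_force"],1),"j7",round(s["joint_pos"][6],2),"t",s["t"])
E
python3 - <<'E'
from h import *
p=imaging.snapshot("wrist");save(p,"w1")
for n in("base","peg_a"):print(n,[(w(p,q["xyz"]).round(4).tolist(),round(q["conf"],2)) for q in imaging.spot_point(p,n)])
print(rect(p,"base",(.07,.09)))
delta((.586,-.152,.045),22.5)
E
```

```text
base [([0.5763, -0.1618, 0.0478], 0.61), ([0.3271, -0.1425, 0.0306], 0.57)]
peg_a [([0.3725, -0.0585, 0.0278], 0.88), ([0.5858, -0.0693, 0.0467], 0.66)]
(array([ 0.58757196, -0.15355902]), array([ 28.15935898, 190.14123535]), 22.52736473083496, np.float64(0.07892713638751353), 6499)
pos [ 0.5867 -0.1516  0.2314] yaw_y 22.74 -> shift [-1.000e-04 -8.000e-04  1.864e-01] turn 0.23814119922228372 F [-0.3  0.1 -0.5] j7 0.44 t 4.975
```

View pics/w1.png

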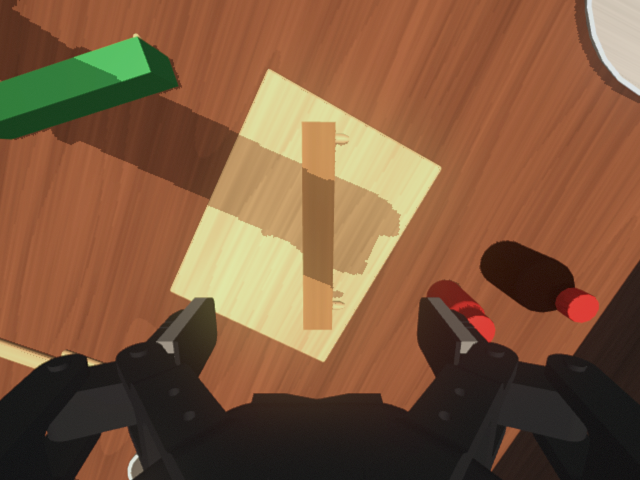

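The wrist view shows the base edge-on at px (320,225), centred between the fingers and with its pegs on the right (+x). Descending to grip it.

Request:
servo_tool:
  rows: [0,0,0.0465,0,1,0,0,0.0465,0,1,0,0,0.0465,0,1,0,0,0.0465,0,1,0,0,0,0,1,0,0,0,0,0.2,0,0,0,0,0.2,0,0,0,0,0.2,0,0,0,0,0.2,0,0,0,0,0.2,0,0,0,0,0.2]

```text
t: 6.35
eef_pos: [0.588, -0.1518, 0.0471]
tcp_rot: [0.001, 0.553, 0.833, 0.0]
wrist_force: [0.1, -0.3, 5.6]
opening: 0.315
grasp_force: 60.8
```

Request:
servo_tool:
  rows: [0,0,-0.008,0,0.2,0,0,0,0,0.2,0,0.01,0,0,0.2,0,0.015,0,0,0.2,0,0,0.004,0,0.2,0,0,0.003,0,0.2,0,0,0,0,0.2,0,0,0,0,1,0,0,0,0,1,0,0,0,0,1,0,0,-0.04,0,1,0,0,-0.04,0,1]

```text
t: 7.85
eef_pos: [0.6091, -0.142, 0.1266]
tcp_rot: [-0.001, 0.553, 0.833, -0.0]
wrist_force: [0.8, -0.2, 0.9]
opening: 0.998
grasp_force: 0.0
```

Request:
servo_tool:
  rows: [0,0,0,0,0,0,0.03,0,0,0,0,0.03,0,0,0,0,0,0,0,0,0,0,0,0,0]

```text
t: 8.48
eef_pos: [0.6638, -0.1191, 0.1251]
tcp_rot: [-0.001, 0.553, 0.833, -0.001]
wrist_force: [-0.1, 0.3, -0.6]
opening: 0.002
grasp_force: 0.0
```

Run:
```python
from h import *
for nm in("wrist","top"):
  p=imaging.snapshot(nm)
  print(nm,rect(p,"base",(.07,.09),near=(.605,-.145)))
delta((.654,-.125,.055),22.5)
```

```text
wrist (array([ 0.60772949, -0.13708365]), array([ 28.87115288, 178.76080322]), 22.635822296142578, np.float64(0.07895420336328854), 12368)
top (array([ 0.58377118, -0.08884525]), array([28.49732208, 73.36533356]), 22.599260330200195, np.float64(0.07966145295925475), 346)
pos [ 0.6642 -0.1195  0.1262] yaw_y 22.77 -> shift [-0.0011 -0.0115  0.0712] turn 0.2742510185998128 F [-0.1 -0.3  0.3] j7 0.32 t 8.675
```

Request:
servo_tool:
  rows: [0,0,0.03,0,0,0,0,0.03,0,0,0,-0.012,0,0,0,0,-0.012,0,0,0,0,-0.006,0,0,0,0,-0.006,0,0,0,0,-0.006,0,0,0,0,-0.006,0,0,0,0,-0.006,0,0,0,0,-0.006,0,0,0]

```text
t: 9.93
eef_pos: [0.6091, -0.142, 0.0661]
tcp_rot: [-0.0, 0.553, 0.833, -0.0]
wrist_force: [0.5, -0.3, 0.3]
opening: 0.0
grasp_force: 0.0
```

Run:
```python
from h import *
p=imaging.snapshot("scene")
cv2.imwrite("pics/s2.png",cv2.resize(p["img"][200:330,190:390,::-1],None,fx=3,fy=3))
delta((.6,-.15,.066),22.5)
```

```text
pos [ 0.6082 -0.1426  0.066 ] yaw_y 22.8 -> shift [-0.0036 -0.0104  0.    ] turn 0.29625853061260443 F [-0.4 -0.4 -0.1] j7 0.34 t 9.975
```

View pics/s2.png

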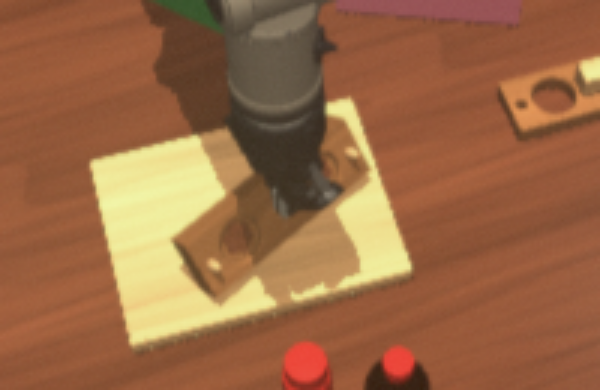

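The crop shows the base flat on the board with its cups and pale pegs facing up, pegs at about px (215,265) and (352,152). Raising to measure it.

Request:
servo_tool:
  rows: [0,0,-0.05,0,0,0,0,-0.05,0,0,0,-0.02,-0.05,0,1,0,-0.02,-0.03,0,1,0,0,0,0,1,0,0,0,0,1]

```text
t: 10.72
eef_pos: [0.5725, -0.157, 0.2453]
tcp_rot: [-0.001, 0.553, 0.833, -0.0]
wrist_force: [-0.3, 0.2, -0.2]
opening: 0.846
grasp_force: 0.0
```

```bash
cat >> h.py <<'E'
def pegs(p):
    return [(w(p,q["xyz"]).round(4).tolist(),round(q["conf"],2)) for q in imaging.spot_point(p,"peg_a") if w(p,q["xyz"])[2]>.045]
E
python3 - <<'E'
from h import *
for nm in("wrist","top","scene"):
  p=imaging.snapshot(nm)
  print(nm,rect(p,"base",(.040,.056),near=(.58,-.15)),pegs(p))
  if nm=="wrist": save(p,"w3")
  else: print(" frame",rect(p,"frame",(.012,.028)),"grip",rect(p,"grip",(.042,.055),near=(.559,.2)))
delta((.559,.2,.23),-3.5)
E
```

```text
wrist (array([ 0.5690434 , -0.15986745]), array([ 60.09371948, 190.25413513]), 22.654600143432617, np.float64(0.04671801989150565), 9840) [([0.5397, -0.0856, 0.0606], 0.94), ([0.6018, -0.234, 0.0624], 0.79)]
top (array([ 0.54908099, -0.12072244]), array([ 59.84856796, 105.89141083]), 22.741790771484375, np.float64(0.046915221744987745), 885) [([0.5317, -0.0816, 0.0651], 0.84)]
 frame (array([0.55638989, 0.19892967]), array([190.34382629,  60.91648865]), 86.41424560546875, np.float64(0.019587201414900113), 1125) grip (array([0.55623956, 0.19887769]), array([45.51220703, 23.52641106]), 85.02526092529297, np.float64(0.04764467496837699), 171)
scene (array([ 0.56976465, -0.15767659]), array([ 64.38014984, 192.56921387]), 23.17619514465332, np.float64(0.04764140690135965), 1318) [([0.5419, -0.0811, 0.0566], 0.6)]
 frame (array([0.56219751, 0.20105527]), array([191.96411133,  65.42550659]), 86.7086410522461, np.float64(0.02021209909856725), 761) grip (array([0.56140295, 0.20002052]), array([46.54592514, 27.02553177]), 89.37832641601562, np.float64(0.048301806932283586), 116)
pos [ 0.5728 -0.1574  0.2463] yaw_y 22.83 -> shift [0.3348 0.1259 0.0163] turn 26.333305385571194 F [-0.1  0.1  0.3] j7 0.47 t 11.375
```

View pics/w3.png

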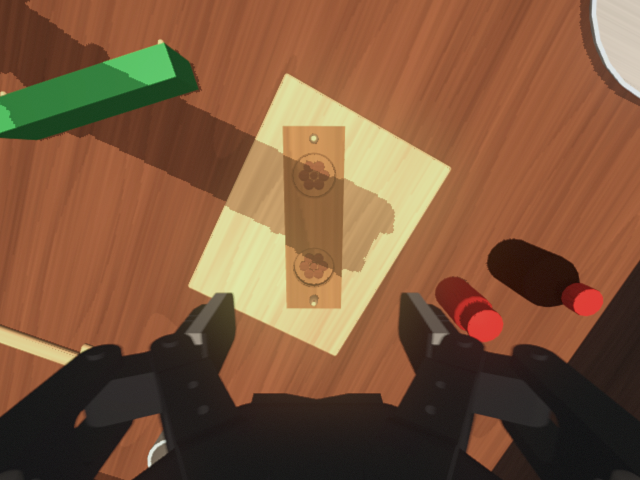

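The wrist view confirms the base is flat and pegs up at px (314,139) and (314,300), with the cups between them. Next is the frame.

Request:
servo_tool:
  rows: [0.0372,0.014,0,0,1,0.0372,0.014,0,0,1,0.0372,0.014,0,0,1,0.0372,0.014,0,0,1,0.0372,0.014,0,0,1,0.0372,0.014,0,0,1,0.0372,0.014,0,0,1,0.0372,0.014,0,0,1,0.0372,0.014,0,0,1,0,0,0,8.8,1,0,0,0,8.8,1,0,0,0,8.8,1]

```text
t: 12.88
eef_pos: [0.559, 0.2002, 0.2463]
tcp_rot: [0.0, 0.73, 0.683, 0.0]
wrist_force: [0.8, 0.1, 0.6]
opening: 0.999
grasp_force: 0.0
```

Request:
servo_tool:
  rows: [0,0,0,0,1,0,0,0,0,1]

```text
t: 13.12
eef_pos: [0.559, 0.2001, 0.2463]
tcp_rot: [0.0, 0.728, 0.686, 0.0]
wrist_force: [-0.1, -0.9, -1.0]
opening: 0.999
grasp_force: 0.0
```

Run:
```python
from h import *
p=imaging.snapshot("wrist")
f=rect(p,"frame",(.012,.028));g=rect(p,"grip",(.042,.055),near=(.559,.2))
print(f,g,[(w(p,q["xyz"]).round(4).tolist(),round(q["conf"],2)) for q in imaging.spot_point(p,"grip")])
delta((*f[0],.014),(f[2]+90 if f[1][0]>f[1][1] else f[2]))
```

```text
(array([0.56004468, 0.19982172]), array([189.81210327,  60.10126495]), 86.61251831054688, np.float64(0.018866100446973844), 5816) (array([0.55980035, 0.19959149]), array([45.80212402, 23.20777702]), 86.78007507324219, np.float64(0.04678445153497396), 998) [([0.5582, 0.195, 0.0348], 0.97)]
pos [0.5591 0.2    0.2463] yaw_y -3.53 -> shift [-1.000e-04  1.000e-03  2.323e-01] turn -0.1405462542679743 F [-0.2 -0.7  0.2] j7 -0.63 t 13.325
```

Request:
servo_tool:
  rows: [0,0.001,0.056,0,1,0,0,0.056,0,1,0,0,0.056,0,1,0,0,0.05,0,1,0,0,0.0055,0,1,0,0,0,0,1,0,0,0,0,0.1,0,0,0,0,0.1,0,0,0,0,0.1,0,0,0,0,0.1,0,0,0,0,0.1,0,0,0,0,0.1]

```text
t: 14.82
eef_pos: [0.5609, 0.2002, 0.0237]
tcp_rot: [0.0, 0.729, 0.685, 0.001]
wrist_force: [-0.3, -0.4, 5.9]
opening: 0.267
grasp_force: 60.1
```

Request:
servo_tool:
  rows: [0,0,-0.02,0,0.1,0,0,-0.04,0,0.1,0,0,-0.05,0,0.1,0,0,-0.05,0,0.1,0,0,0,-8.73,0.1,0,0,0,-8.73,0.1,0,0,0,-8.73,0.1,0,0,0,0,0.1]

```text
t: 15.82
eef_pos: [0.5595, 0.1999, 0.183]
tcp_rot: [-0.0, 0.555, 0.832, -0.0]
wrist_force: [0.8, -0.5, -1.6]
opening: 0.27
grasp_force: 59.2
```

Run:
```python
from h import *
p=imaging.snapshot("wrist");save(p,"w4")
print(rect(p,"frame",(.14,.2)),rect(p,"grip",(.17,.22)))
c=[cloud(p,q["region"])[:,2] for q in imaging.regions_of(p,"frame")]; print([np.percentile(x,[5,50,95]) for x in c if len(x)])
delta((.5695,-.16,.18),22.65)
```

```text
None (array([0.55152057, 0.21711691]), array([ 60.49884033, 152.02560425]), 22.60391616821289, np.float64(0.17846583058441168), 26925)
[]
pos [0.5599 0.2    0.1829] yaw_y 22.54 -> shift [-0.3362 -0.1291  0.003 ] turn -0.11099673410981836 F [ 0.6  0.4 -1.8] j7 -0.24 t 16.025
```

View pics/w4.png

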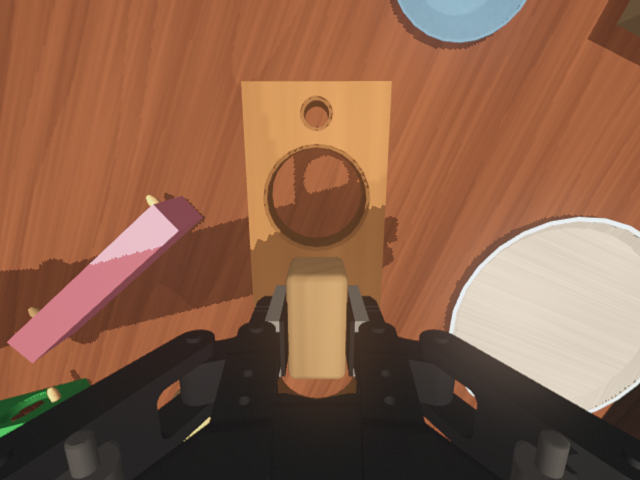

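The wrist view shows the frame held level and square, grip block at px (318,320) and far peg hole at (316,112). Carrying it over the base.

Request:
servo_tool:
  rows: [-0.0305,-0.0117,0,0,0.1,-0.0305,-0.0117,0,0,0.1,-0.0305,-0.0117,0,0,0.1,-0.0305,-0.0117,0,0,0.1,-0.0305,-0.0117,0,0,0.1,-0.0305,-0.0117,0,0,0.1,-0.0305,-0.0117,0,0,0.1,-0.0305,-0.0117,0,0,0.1,-0.0305,-0.0117,0,0,0.1,-0.0305,-0.0117,0,0,0.1,-0.0305,-0.0117,0,0,0.1,0,0,0,0,0.1]

```text
t: 17.52
eef_pos: [0.5697, -0.1632, 0.1825]
tcp_rot: [0.0, 0.558, 0.83, -0.001]
wrist_force: [0.9, 0.0, -2.4]
opening: 0.272
grasp_force: 59.3
```

Request:
servo_tool:
  rows: [0,0,0.04,0,0.1,0,0,0.03,0,0.1,0,0,0,0,0.1,0,0,0,0,0.1]

```text
t: 18.02
eef_pos: [0.5714, -0.1584, 0.1141]
tcp_rot: [0.001, 0.554, 0.832, 0.001]
wrist_force: [0.1, 0.0, -0.7]
opening: 0.267
grasp_force: 59.2
```

Run:
```python
from h import *
p=imaging.snapshot("wrist");save(p,"w5")
delta((.570,-.1597,.092),22.65)
# base cup plane seen through opening, peg through hole
for q in imaging.spot_point(p,"peg_a"): print(w(p,q["xyz"]).round(4),round(q["conf"],2))
print(rect(p,"grip",(.08,.1)))
```

```text
pos [ 0.5718 -0.1587  0.1146] yaw_y 22.65 -> shift [-0.0002 -0.0021  0.0226] turn -0.001349493151593606 F [-0.1 -0.  -2.1] j7 0.38 t 18.075
[ 0.6041 -0.2356  0.0629] 0.57
(array([ 0.56685266, -0.14846466]), array([ 43.83584976, 154.49630737]), 23.362548828125, np.float64(0.09480586386079613), 1064)
```

View pics/w5.png

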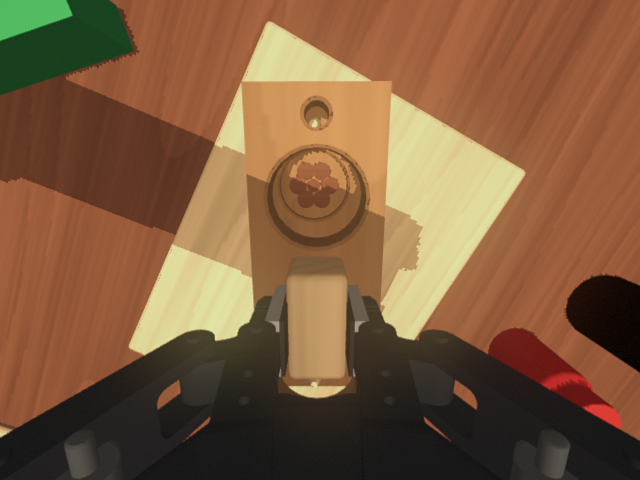

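The wrist view shows a pale peg tip inside the hole at about px (316,123), hole centre at (316,112). Quantifying the offset.

Run:
```python
from h import *
p=imaging.snapshot("wrist")
cv2.imwrite("pics/w6.png",cv2.resize(p["img"][90:140,285:350,::-1],None,fx=8,fy=8,interpolation=cv2.INTER_NEAREST))
M=np.array(p["cam_to_world"]);s=env.sense()
q=np.array(s["tcp_rot"]);T=R.from_quat(q[[1,2,3,0]]).as_matrix()
def pl(u,v,z):
    d=M[:3,:3]@np.array([(u-p["cx"])/p["fx"],-(v-p["cy"])/p["fy"],-1]); P=M[:3,3]+d*(z-M[2,3])/d[2]; return T.T@(P-s["eef_pos"])
ft=s["eef_pos"][2]-.0245+.02
print("hole top",pl(316.5,112,ft),"peg tip",pl(315.5,124,.062))
d=p["depth"][100:136,300:334]; g=p["img"][100:136,300:334].astype(int)
m=(g[...,2]>150); full=np.zeros((480,640),bool); full[100:136,300:334]=m
c=cloud(p,full); k=c[:,2]<.075; print("bright low pts",k.sum(),np.median(c[k],0) if k.any() else None, T.T@(np.median(c[k],0)-s["eef_pos"]) if k.any() else None)
```

```text
hole top [ 0.08303829 -0.00045343  0.00435091] peg tip [ 0.08257813 -0.00102086  0.05217801]
bright low pts 23 [ 0.53770208 -0.08268165  0.06094729] [ 0.08363975 -0.00175943  0.05322727]
```

View pics/w6.png

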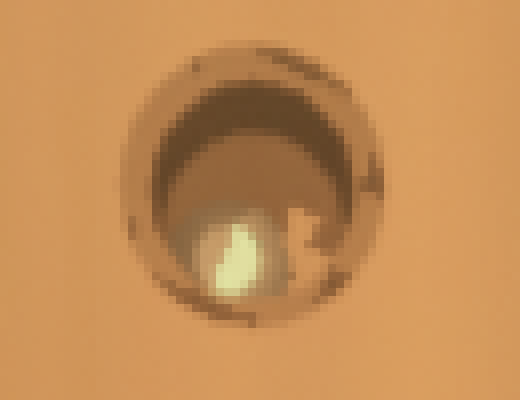

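Request:
servo_tool:
  rows: [0.0003,-0.0016,0,0,0.1,0,0,0.014,0,0.1,0,0,0.01,0,0.1,0,0,0,0,0.1,0,0,0.003,0,0.1,0,0,0.003,0,0.1,0,0,0.003,0,0.1,0,0,0,0,0.1]

```text
t: 19.23
eef_pos: [0.5688, -0.1594, 0.0797]
tcp_rot: [0.0, 0.555, 0.832, 0.0]
wrist_force: [0.3, -0.2, -1.5]
opening: 0.265
grasp_force: 59.4
```

Request:
servo_tool:
  rows: [0,0,0.003,0,0.1,0,0,0.003,0,0.1,0,0,0.002,0,0.1,0,0,0.002,0,0.1,0,0,0,0,0.1]

```text
t: 19.85
eef_pos: [0.5689, -0.1594, 0.0717]
tcp_rot: [0.0, 0.555, 0.832, -0.0]
wrist_force: [-3.7, 1.8, 10.1]
opening: 0.267
grasp_force: 61.0
```

Home, with 10 N of press; adding more in small steps.

Request:
servo_tool:
  rows: [0,0,0.002,0,0.1,0,0,0.002,0,0.1,0,0,0,0,0.1,0,0,0,0,0.1]

```text
t: 20.35
eef_pos: [0.5689, -0.1594, 0.0716]
tcp_rot: [0.0, 0.555, 0.832, -0.001]
wrist_force: [-13.1, 3.0, 34.1]
opening: 0.27
grasp_force: 64.3
```

Run:
```python
from h import *
s=env.sense();print(s["t"],s["eef_pos"],s["wrist_force"],s["grasp_force"])
for nm in("wrist","scene"):
  p=imaging.snapshot(nm)
  for n in("frame","grip","base"):
    for q in imaging.regions_of(p,n)[:2]:
      c=cloud(p,q["region"]); c=c[(c[:,2]>.055)&(c[:,2]<.073)]
      if len(c)>100:
        A=np.c_[c[:,:2]-c[:,:2].mean(0),np.ones(len(c))]; print(nm,n,len(c),np.median(c[:,2]),"slope",np.linalg.lstsq(A,c[:,2],rcond=None)[0],cv2.minAreaRect((c[:,:2]*1000).astype(np.float32)))
  if nm=="scene": cv2.imwrite("pics/s7.png",cv2.resize(p["img"][200:330,190:390,::-1],None,fx=3,fy=3))
```

```text
20.35 [ 0.56894056 -0.15942349  0.07160574] [-13.06926339   3.02975338  34.09989826] 64.28303718566895
wrist frame 20219 0.06687782452692095 slope [-0.00424209  0.00870954  0.06655829] ((561.560302734375, -143.66543579101562), (60.459442138671875, 154.9391632080078), 22.696741104125977)
wrist grip 20394 0.06687781735409196 slope [-0.00421093  0.00848165  0.06655539] ((561.564208984375, -143.6727752685547), (60.47789764404297, 154.9427490234375), 22.66344451904297)
wrist base 339 0.0589703849832012 slope [-0.00016599  0.07670036  0.05900963] ((536.9992065429688, -82.93081665039062), (8.549983024597168, 8.586606979370117), 3.3601443767547607)
scene frame 934 0.0676385508253533 slope [-0.02962244 -0.01214489  0.06662881] ((568.9099731445312, -157.81854248046875), (63.83423614501953, 192.3793182373047), 22.614849090576172)
scene grip 933 0.06763506356910765 slope [-0.02908384 -0.01193347  0.06662036] ((568.9099731445312, -157.81854248046875), (63.83423614501953, 192.3793182373047), 22.614849090576172)
scene base 523 0.060340593399248244 slope [-0.00663807  0.00109611  0.06037211] ((398.1119689941406, 86.7822494506836), (189.7580108642578, 37.280548095703125), 63.26860809326172)
scene base 128 0.06050245549361666 slope [-0.02811166  0.0097359   0.06020925] ((276.20025634765625, -167.56491088867188), (69.91820526123047, 31.363113403320312), 35.6378173828125)
```

View pics/s7.png

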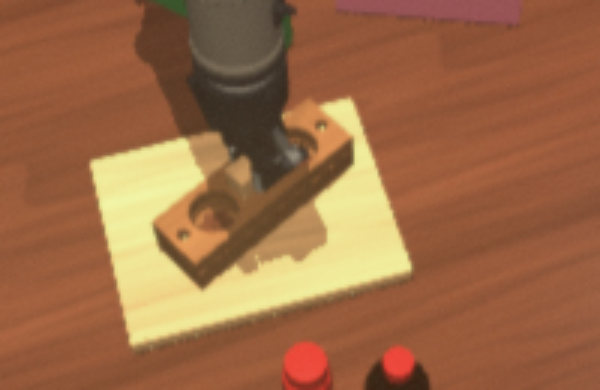

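The crop shows the frame sitting flush on the base with no gap and the pegs filling both holes. I'll ease the press slightly for margin, check that it holds, then hand in.

Request:
servo_tool:
  rows: [0,0,-0.0007,0,0.1,0,0,0,0,0.1,0,0,0,0,0.1,0,0,0,0,0.1]

```text
t: 21.25
eef_pos: [0.5689, -0.1594, 0.0716]
tcp_rot: [0.0, 0.555, 0.832, -0.001]
wrist_force: [-12.5, 2.2, 30.3]
opening: 0.268
grasp_force: 63.6
```

```bash
python3 -c "
from h import *
s=env.sense();print(s['eef_pos'],s['wrist_force'])
if s['wrist_force'][2]>15: print(env.sign_off())"
```

```text
[ 0.56892937 -0.15941157  0.07163405] [-12.47008327   2.17451     30.29068323]
the job is handed in; nothing more can be done
None
```

The lower half is flat on the board with its pegs up, the frame is fully home on both pegs, and the arm is still gripping it and pressing down with about 30 N; I handed the job in at about 21 s.

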